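# Load the pivoting balance bar evenly

## Task

Hang the two big matching steel forks over the pivoting bar on the stand, one in the seat at each end between its collars, so that they straddle the bar and it comes to rest level. Leave the small fork standing where it is.

Things in the scene. Friction and masses are not known exactly. Their poses are not given: they have to be found in the camera images.
- fork_a_mid (a point): big steel fork on two legs, square stem on top; 60 x 30 mm in plan, 120 high, 0.40 kg; one of two alike. Point: its middle, half-way up = centre of the bridge's underside, 60 mm above the leg ends. x from leg to leg, z up. Gap between legs 36 mm, open along y; bridge 14 mm thick above the point; stem 24 x 24 mm from 14 to 60 mm above the point: grip there. Same when turned half round.
- fork_b_mid (a point): big steel fork on two legs, square stem on top; 60 x 30 mm in plan, 120 high, 0.40 kg; one of two alike. Point: its middle, half-way up = centre of the bridge's underside, 60 mm above the leg ends. x from leg to leg, z up. Gap between legs 36 mm, open along y; bridge 14 mm thick above the point; stem 24 x 24 mm from 14 to 60 mm above the point: grip there. Same when turned half round.
- fork_small_mid (a point): small odd steel fork of the same pattern, 50 x 22 mm in plan, 68 mm high, 0.12 kg, standing on its legs; too light to balance a big one. This point is at its middle, half-way up.
- seat_left (a point): centre of the left (+y) seat, on the pivoting bar's upper face (130 mm above the table when level), 120 mm from the pivot; moves with the bar. z square to the face, y along the bar. Bar 16 mm wide, 14 thick. Seat 50 mm long between two collars 26 mm wide, 8 mm proud. A hung fork straddles the bar (fork y along the bar), its bridge on this face.
- seat_right (a point): centre of the right (-y) seat, on the pivoting bar's upper face (130 mm above the table when level), 120 mm from the pivot; moves with the bar. z square to the face, y along the bar. Bar 16 mm wide, 14 thick. Seat 50 mm long between two collars 26 mm wide, 8 mm proud. A hung fork straddles the bar (fork y along the bar), its bridge on this face.
- bar (a joint): tilt of the pivoting bar, rad: 0 is level, positive with the left (+y) end up; stops at -0.15 and 0.15. A weak spring (1 N m/rad) and a damper hold the empty bar level; one fork alone tips it to its stop within about a second, so that the other seat rises by about 18 mm.
Not all that is in view belongs to the job. Leave any pink or red look-alike of the part that bears fork_a_mid alone.

How it is judged:
By the outcome, as a careful person would: the job done as asked, in the order asked, and still so for the second after the job is handed in, with the robot touching nothing.
It also fails if it takes over 67 s, if anything falls off the work surface, if the arm or the gripper's body presses on something with over 40 N, if the wrist force passes 120 N, or if a joint passes its speed limit or range.

## Robot

A 6-joint arm with a two-finger parallel gripper is mounted at the origin on a cart in front of the work surface, level with it; the furniture and walls round the work are solid. World frame = base frame: x ahead of the robot, y to its left, z up, the work surface at z = 0. Lengths are in m, angles in rad, forces in N, time in s.
With the tool pointing down it reaches from about 0.35 to 0.775 m from the base axis. Payload 7.3 kg.
Tool frame: the origin (TCP) lies at the centre of the arm's flange, where the gripper is bolted on; the fingertips stand 178 mm ahead of it and the grasp point (between the pads) lies 159 mm ahead of it; z points along the fingers, y is the line along which they close (so a half turn about z gives the same grasp; the last joint's range is limited). The gripper opens to 92 mm and grips with 3 to 60 N. Pads are 19 mm wide; open, the fingers measure 130 mm over their backs; the gripper's body (75 mm by 190 mm) begins 47 mm behind the grasp point.
Start: joints at [-1.494, 0.342, 1.524, -0, 1.275, -0.146], TCP at [0.116, -0.512, 0.405] pointing down, gripper open.
Joint ranges: [-2.53, 2.53], [-0.77, 2.02], [0.04, 2.7], [-1, 4.14], [0.28, 2.66], [-3.11, 3.11]. Speed limits (rad/s): [2.57, 2.57, 3.14, 3.14, 3.14, 3.14].

## Interface

Orientations are given as [roll, pitch, yaw] about the fixed x, y, z axes, in that order (R = Rz(yaw) Ry(pitch) Rx(roll)).
In Python, from cell import telemetry, vision, ticket gives the robot as it stands.
- The arm moves only by the shell command python3 -m crank 'ROWS' [FORCE]. ROWS is JSON, a list of rows, each a list of 5 numbers: the gripper command: -1 is shut, 1 is fully open, values between are in proportion, then the shift along the tool's x, y, z in mm, then the turn about the tool's z in rad. In form: [[fingers, dx, dy, dz, roll], ...]. A call has 1 to 12 rows; each row is the pose to reach, as a shift and turn from the pose commanded when the call began, along the tool's axes at that moment; what a row does not reach only later rows make up. A row lasts 1/12 s, in which the tool goes at most 41.7 mm and 7.16 degrees, less where a joint would pass 70% of its speed; a pose out of reach is approached as far as the arm can. A call with a gripper value outside its range is refused whole. The fingers move at their own pace and stop on an object; FORCE is the grip in N (left out, the last holds). Time passes only in rows, so rows that repeat a pose let the fingers close. It gives the time, the measured TCP pose, the force, the opening and the grip force at its end, in the units of the state.
- telemetry.observe(): the state, without advancing time (a new reading comes with each control period).
- vision.read_camera(name): name is "side" or "top" or "wrist"; returns (picture, depth): 384x512x3 uint8, red, green, blue; 384x512 float32, m along the optical axis (not along the pixel's ray), 0 where there is no reading.
- vision.get_calibration(name): a dict with "camera_matrix" (3x3 intrinsics, pixels), "rvec" (rotation vector, rad) and "tvec" (3), from world to camera coordinates, as OpenCV has them. Camera axes: x right, y down, z forward; pixel columns grow to the right and rows downward; lengths in m; the calibration is good to about 2 mm. A picture is of the moment at which its call begins: read the wrist's pose just before it. get_calibration takes no time and is no camera call; for the wrist camera it gives the pose at the moment of the call.
- ticket.hand_in(): hands the job in; it is judged then, once.
The state is a dict: "time": time; "qpos": joint angles; "qvel": joint speeds; "joint_efforts": joint torques, N m; "tool_pos": TCP position; "tool_rot": TCP orientation; "contact_force": force on the tool from outside, world axes, zero at the start; "torque": the same for the moment, N m; "opening": finger opening in m; "grip_force": force on a finger pad.
Only numpy, scipy, OpenCV 4.12 (cv2) and the standard library are available. Lean on these libraries where they do the work, as an engineer would, in place of code of your own. Each camera call takes 0.05 s, during which the arm holds its last target. There are 200 camera calls.

## Working session

There is one attempt and no reset: what is moved stays moved. The work goes in short steps, Python scripts to look and compute and a shell command to move; the robot and the scene stay as the last step left them, time stands still between calls to the robot, and variables do not carry over. Pictures are saved under pics/ and viewed, at most 10 in all, crops included, and the job is handed in when it is done.

```bash
ls; mkdir -p pics; cat > h.py <<'E'
import numpy as np, cv2
from cell import telemetry, vision, ticket
def cal(n):
    c=vision.get_calibration(n);K=np.array(c["camera_matrix"],float);R=cv2.Rodrigues(np.array(c["rvec"],float))[0];t=np.array(c["tvec"],float).ravel()
    return K,R,t
def cloud(n):
    K,R,t=cal(n);im,d=vision.read_camera(n)
    v,u=np.mgrid[:384,:512]
    p=np.stack([(u-K[0,2])/K[0,0]*d,(v-K[1,2])/K[1,1]*d,d],-1)
    return im,d,(p-t)@R
E
python3 - <<'E'
from h import *
s=telemetry.observe();print(s["time"],s["tool_pos"],s["tool_rot"],s["opening"])
ims=[]
for n in ["top","side"]:
    im,d,P=cloud(n);np.savez(n+"0.npz",im=im,d=d,P=P)
    cv2.imwrite(f"pics/{n}0.png",im[...,::-1]);print(n,[np.round(x,3).tolist() for x in cal(n)],(d>0).mean())
E
```

```text
pics
0.0 [ 0.11600759 -0.51188809  0.40405002] [-3.14008988e+00 -2.33204520e-04  2.22757492e-01] 0.09168014534265936
top [[[465.446, 0.0, 258.675], [0.0, 465.446, 192.476], [0.0, 0.0, 1.0]], [[0.014, -1.0, 0.01], [-0.989, -0.015, -0.15], [0.151, -0.007, -0.989]], [-0.019, 0.536, 1.206]] 0.9959564208984375
side [[[460.232, 0.0, 255.606], [0.0, 460.232, 194.008], [0.0, 0.0, 1.0]], [[-0.836, -0.548, 0.012], [-0.233, 0.336, -0.912], [0.496, -0.766, -0.409]], [0.422, 0.228, 0.79]] 0.9958140055338541
```

View pics/top0.png

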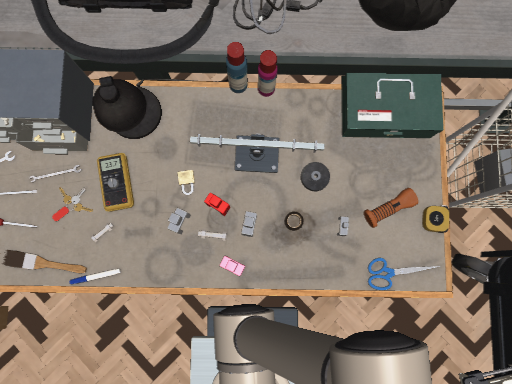

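View pics/side0.png

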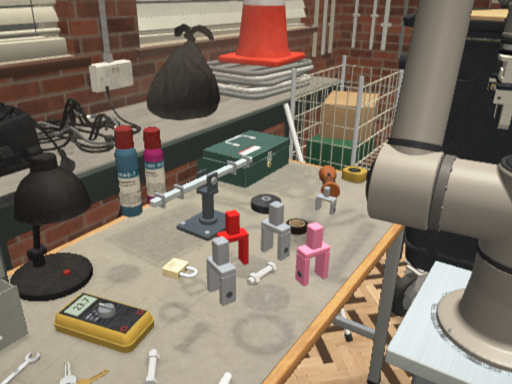

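The top view shows the big forks at about (178,220) and (249,223), the small fork at (344,226), and red and pink decoys at (217,204) and (232,266). The bar runs from (190,141) to (323,147). Next I'll measure them from depth.

```bash
python3 - <<'E'
from h import *
z=np.load("top0.npz");P=z["P"];im=z["im"].astype(int)
def box(name,u0,u1,v0,v1,h0,h1):
    Q=P[v0:v1,u0:u1].reshape(-1,3);m=(Q[:,2]>h0)&(Q[:,2]<h1);q=Q[m]
    (c,s,a)=cv2.minAreaRect((q[:,:2]*1000).astype(np.float32))
    print(name,len(q),"mean",q.mean(0).round(4),"rect",np.round(c,1),np.round(s,1),round(a,1),"z",np.percentile(q[:,2],[5,50,95]).round(4))
for n,b in dict(A=(160,195,200,240),B=(235,265,203,245),S=(330,358,210,245),red=(200,235,188,220),pink=(215,250,250,283)).items():
    box(n+" stem",*b,.095 if n!="S" else .052,.14); box(n+" body",*b,.06 if n!='S' else .03,.082 if n!="S" else .048); box(n+' all',*b,.03,.14)
Q=P[125:165,180:335].reshape(-1,3);m=(Q[:,2]>.11)&(Q[:,2]<.16);q=Q[m]
c=q[:,:2].mean(0);_,_,vt=np.linalg.svd(q[:,:2]-c,full_matrices=False);d=vt[0]*np.sign(vt[0][1]);l=(q[:,:2]-c)@d
print("bar",c,d,l.min(),l.max(),"yaw",np.degrees(np.arctan2(-d[0],d[1])))
w=(q[:,:2]-c)@[d[1],-d[0]]
for a in np.arange(-.2,.2,.008):
    k=(l>=a)&(l<a+.008)
    if k.sum()>1:print(round(a+.004,3),k.sum(),np.ptp(w[k]).round(3),w[k].mean().round(4),q[k,2].max().round(4),np.median(q[k,2]).round(4))
cr=cv2.resize(z["im"][120:280,150:370],(800,582),interpolation=cv2.INTER_CUBIC);cv2.imwrite("pics/c1.png",cr[...,::-1])
E
```

```text
A stem 108 mean [0.4556 0.1983 0.1188] rect [456.2 199.7] [24.5 23.4] 65.5 z [0.106  0.1199 0.1247]
A body 185 mean [0.455  0.1983 0.0741] rect [456.5 200.4] [30.7 59.9] 66.0 z [0.0683 0.0744 0.0789]
A all 323 mean [0.4549 0.1973 0.0877] rect [456.5 200.3] [30.7 59.9] 66.2 z [0.0553 0.0765 0.1226]
B stem 96 mean [0.4502 0.0142 0.1201] rect [450.9  14.3] [23.6 23.9] 80.2 z [0.1081 0.121  0.1249]
B body 174 mean [0.4486 0.0142 0.0745] rect [451.2  14.5] [30.  59.9] 79.4 z [0.0704 0.0746 0.0784]
B all 281 mean [0.4485 0.0143 0.0895] rect [451.2  14.5] [30.  59.9] 79.3 z [0.0703 0.0766 0.1235]
S stem 36 mean [ 0.4509 -0.2366  0.0663] rect [ 451.3 -237.4] [13.8 13.6] 88.7 z [0.0555 0.0673 0.0714]
S body 129 mean [ 0.4501 -0.2362  0.0418] rect [ 450.9 -237.8] [22.5 50. ] 85.7 z [0.0367 0.0419 0.0458]
S all 167 mean [ 0.4503 -0.2362  0.0472] rect [ 450.9 -237.8] [22.5 50. ] 85.7 z [0.0371 0.0426 0.0692]
red stem 105 mean [0.5012 0.099  0.1185] rect [502.4  99.8] [24.1 23.8] 58.5 z [0.1028 0.12   0.1241]
red body 159 mean [0.4991 0.0975 0.0741] rect [502.9 100.2] [60.3 30.1] 58.2 z [0.069  0
[... 1430 characters left out ...]
 -0.0003 0.1346 0.131
0.028 25 0.016 0.0015 0.1352 0.1312
0.036 21 0.015 0.0007 0.1343 0.13
0.044 21 0.015 0.0003 0.1343 0.1303
0.052 21 0.014 -0.0001 0.1347 0.1302
0.06 24 0.015 -0.0009 0.1351 0.131
0.068 25 0.017 0.0001 0.1342 0.1312
0.076 22 0.016 0.0014 0.1346 0.1301
0.084 22 0.016 0.0009 0.1362 0.1303
0.092 34 0.025 -0.0012 0.1442 0.1361
0.1 22 0.015 -0.0004 0.1362 0.1303
0.108 22 0.016 -0.0006 0.1351 0.1308
0.116 28 0.017 0.0006 0.1362 0.1303
0.124 21 0.016 0.0007 0.1358 0.132
0.132 21 0.015 0.0006 0.1336 0.1314
0.14 21 0.016 0.0003 0.1352 0.1303
0.148 33 0.026 -0.0008 0.1426 0.137
0.156 23 0.014 -0.0007 0.1361 0.1307
0.164 24 0.017 0.0005 0.1371 0.13
0.172 4 0.014 0.0031 0.1308 0.1291
```

View pics/c1.png

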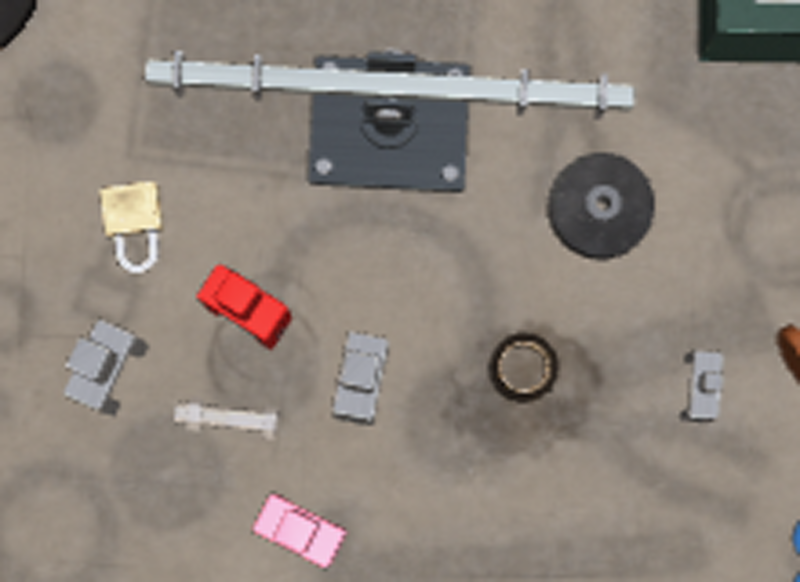

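```bash
cat >> h.py <<'E'
from scipy.spatial.transform import Rotation as Ro
def go(x,y,zg,psi):
    "shift in tool axes (mm) to put the grasp point at x,y,zg with tool yaw psi (deg)"
    s=telemetry.observe();R=Ro.from_euler('xyz',s["tool_rot"])
    d=R.inv().apply(np.array([x,y,zg+.159])-s["tool_pos"])*1000
    r=-(np.radians(psi)-s["tool_rot"][2]);r=(r+np.pi)%(2*np.pi)-np.pi
    print("go",d.round(1),"roll",round(r,3))
E
python3 - <<'E'
from h import *
for n in("top0","side0"):
    P=np.load(n+".npz")["P"].reshape(-1,3)
    for nm,c in dict(L=(.653,.117),R=(.644,-.123)).items():
        m=(P[:,2]>.15)&(P[:,2]<.5)&(abs(P[:,0]-c[0])<.2)&(abs(P[:,1]-c[1])<.17)
        q=P[m];print(n,nm,len(q), q.min(0) if len(q) else '',q.max(0) if len(q) else '')
go(.451,-.25,.25,30)
go(.451,.0145,.18,79.4)
E
```

```text
top0 L 1017 [ 0.68539674 -0.04809031  0.15012646] [0.85284306 0.2869494  0.23181971]
top0 R 406 [ 0.82043164 -0.04809031  0.15024462] [0.8439383  0.04690045 0.23049114]
side0 L 1002 [ 0.67947122 -0.04595937  0.15017259] [0.85293816 0.28698519 0.22497228]
side0 R 435 [ 0.81645187 -0.04595937  0.15058978] [0.84398958 0.04669246 0.22473611]
go [ 384.6 -181.4   -4.5] roll -0.301
go [ 443.  -439.3   65.8] roll -1.163
```

```bash
python3 -m crank '[[1,32,-15,0,-0.03],[1,70,-33,0,-0.06],[1,105,-50,0,-0.09],[1,140,-66,0,-0.12],[1,175,-83,0,-0.15],[1,210,-100,0,-0.18],[1,245,-116,0,-0.21],[1,280,-132,0,-0.24],[1,315,-149,0,-0.27],[1,350,-165,0,-0.3],[1,384,-181,0,-0.3],[1,384,-181,0,-0.3]]' 30 | tail -c 600; python3 -c "
from h import *
go(.451,.0145,.18,79.4)"
```

```text
time: 1.1
tool_pos: [0.4542, -0.2467, 0.4043]
tool_rot: [-3.141, -0.002, 0.528]
contact_force: [-0.6, 0.9, -0.1]
opening: 0.0915
grip_force: 0.0
go [ 128.7 -227.2   65.8] roll -0.858
```

```bash
python3 -m crank '[[1,16,-28,5,-0.1],[1,32,-57,10,-0.21],[1,48,-85,20,-0.32],[1,64,-114,30,-0.43],[1,80,-142,40,-0.54],[1,97,-170,50,-0.65],[1,113,-199,60,-0.75],[1,129,-227,66,-0.858],[1,129,-227,66,-0.858],[1,129,-227,66,-0.858],[1,129,-227,66,-0.858]]' ; python3 -c "
from h import *
go(.451,.0145,.098,79.4)
im,d,P=cloud('wrist');cv2.imwrite('pics/w1.png',im[...,::-1])
Q=P.reshape(-1,3)
for h0,h1 in((.105,.135),(.06,.082)):
  m=(abs(Q[:,0]-.451)<.05)&(abs(Q[:,1]-.0145)<.05)&(Q[:,2]>h0)&(Q[:,2]<h1);q=Q[m]
  print(len(q),cv2.minAreaRect((q[:,:2]*1000).astype(np.float32)),np.median(q[:,2]))
"
```

```text
time: 2.02
tool_pos: [0.4491, 0.0101, 0.3388]
tool_rot: [3.141, 0.001, 1.38]
contact_force: [-0.8, 0.6, 0.7]
opening: 0.0919
grip_force: 0.0
go [ 4.8  1.  81.8] roll -0.006
961 ((447.646240234375, 12.27405834197998), (23.89747428894043, 23.718814849853516), 79.19368743896484) 0.1203782033683369
1267 ((447.7698669433594, 12.37894344329834), (29.638017654418945, 60.014854431152344), 79.93042755126953) 0.07442041016710783
```

View pics/w1.png

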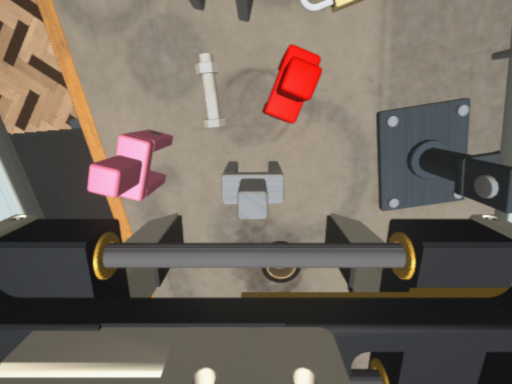

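The wrist view shows fork B at about (253,190), square to the fingers and centred between them, with nothing near it. I'll descend and grip.

```bash
python3 -m crank '[[1,3,0,15,-0.006],[1,3,0,33,-0.006],[1,3,0,50,-0.006],[1,3,0,65,-0.006],[1,3,0,76,-0.006],[1,3,0,82,-0.006],[1,3,0,82,-0.006],[1,3,0,82,-0.006]]' 35; python3 -m crank '[[-1,0,0,0,0],[-1,0,0,0,0],[-1,0,0,0,0],[-1,0,0,0,0],[-1,0,0,0,0],[-1,0,0,0,0],[-1,0,0,0,0],[-1,0,0,0,0],[-1,0,0,0,0],[-1,0,0,0,0]]' 35
```

```text
time: 2.73
tool_pos: [0.4498, 0.0126, 0.257]
tool_rot: [3.141, 0.0, 1.385]
contact_force: [0.1, 0.0, 0.1]
opening: 0.092
grip_force: 0.0
time: 3.57
tool_pos: [0.4495, 0.0134, 0.2567]
tool_rot: [-3.141, 0.0, 1.387]
contact_force: [0.7, -0.1, 0.7]
opening: 0.0297
grip_force: 0.0
```

```bash
python3 -m crank '[[-1,0,0,0,0],[-1,0,0,0,0],[-1,0,0,0,0],[-1,0,0,0,0],[-1,0,0,0,0]]' 35;python3 -m crank '[[-1,0,0,-10,0],[-1,0,0,-30,0],[-1,0,0,-60,0],[-1,0,0,-95,0],[-1,0,0,-130,0],[-1,0,0,-160,0],[-1,0,0,-180,0],[-1,0,0,-180,0],[-1,0,0,-180,0]]' 35; python3 -c "
from h import *
go(.6438,-.1226,.277,87.8)"
```

```text
time: 3.98
tool_pos: [0.4494, 0.0134, 0.2565]
tool_rot: [-3.141, 0.0, 1.387]
contact_force: [-0.8, -0.3, -2.0]
opening: 0.0241
grip_force: 35.0
time: 4.73
tool_pos: [0.4494, 0.0134, 0.4365]
tool_rot: [3.141, 0.0, 1.387]
contact_force: [-0.3, -0.9, -4.9]
opening: 0.0239
grip_force: 35.0
go [-98.1 216.    0.7] roll -0.146
```

```bash
python3 -m crank '[[-1,-9,20,0,-0.014],[-1,-20,44,0,-0.03],[-1,-33,72,0,-0.05],[-1,-46,101,0,-0.07],[-1,-59,130,0,-0.09],[-1,-72,158,0,-0.11],[-1,-84,184,0,-0.13],[-1,-93,205,0,-0.146],[-1,-98,216,0,-0.146],[-1,-98,216,0,-0.146],[-1,-98,216,0,-0.146],[-1,-98,216,0,-0.146]]'; python3 - <<'E'
from h import *
go(.6438,-.1226,.277,87.8)
o={}
for n in("top","side","wrist"):
    im,d,P=cloud(n);Q=P.reshape(-1,3)
    cv2.imwrite(f'pics/{n}2.png',im[...,::-1])
    for nm,h0,h1 in(("stem",.275,.31),("bridge",.225,.256)):
        m=(abs(Q[:,0]-.644)<.055)&(abs(Q[:,1]+.122)<.05)&(Q[:,2]>h0)&(Q[:,2]<h1);q=Q[m]
        if len(q)>5: print(n,nm,len(q),q.min(0).round(4),q.max(0).round(4),cv2.minAreaRect((q[:,:2]*1000).astype(np.float32)))
    m=(abs(Q[:,0]-.648)<.06)&(abs(Q[:,1])<.19)&(Q[:,2]>.134)&(Q[:,2]<.15);q=Q[m]
    l=(q[:,:2]-[.6483,-.0027])@[.0379,.9993];w=(q[:,:2]-[.6483,-.0027])@[.9993,-.0379]
    for c in(-.148,-.092,.092,.148):
        k=abs(l-c)<.008
        if k.sum()>3:print(n,"collar",c,k.sum(),"l",l[k].mean().round(4),"w",((w[k].min()+w[k].max())/2).round(4),np.ptp(w[k]).round(4),"z",q[k,2].max().round(4))
E
```

```text
time: 5.73
tool_pos: [0.6436, -0.1221, 0.4346]
tool_rot: [-3.138, -0.001, 1.533]
contact_force: [-0.2, -0.7, -4.1]
opening: 0.024
grip_force: 35.0
go [-0.5  0.2 -1.4] roll 0.001
top collar 0.092 24 l 0.0917 w 0.0015 0.0255 z 0.1425
top collar 0.148 23 l 0.1469 w 0.0015 0.024 z 0.146
side stem 382 [ 0.6091 -0.1353  0.275 ] [ 0.6754 -0.1061  0.31  ] ((641.9720458984375, -120.14840698242188), (28.2259521484375, 66.0918197631836), 86.79075622558594)
side bridge 306 [ 0.6106 -0.1374  0.2251] [ 0.673  -0.1053  0.256 ] ((641.7562866210938, -121.59251403808594), (31.813623428344727, 62.23259353637695), 89.18169403076172)
side collar -0.148 9 l -0.1495 w -0.0021 0.0225 z 0.1364
side collar -0.092 12 l -0.0945 w -0.0008 0.0265 z 0.1366
side collar 0.092 14 l 0.0908 w -0.003 0.0217 z 0.137
side collar 0.148 20 l 0.1456 w -0.0029 0.0259 z 0.1371
wrist stem 2569 [ 0.6207 -0.1356  0.275 ] [ 0.6659 -0.1089  0.3099] ((642.760986328125, -122.515380859375), (25.54598617553711, 45.16730499267578), 87.34041595458984)
wrist bridge 1409 [ 0.6133 -0.1179  0.2251] [ 0.6729 -0.1071  0.2559] ((643.0368041992188, -112.30805969238281), (8.566362380981445, 59.595523834228516), 87.4945297241211)
wrist collar -0.092 121 l -0.0952 w -0.0018 0.0255 z 0.1406
```

View pics/wrist2.png

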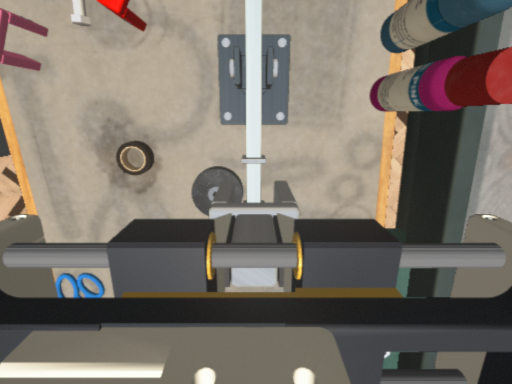

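The wrist view shows fork B held at about (254,250), over the bar with its legs on either side; the inner collar is at (253,159). Wrist and side views both put the seat about 2.5 mm further to -y. I'll shift by that and lower.

```bash
python3 -m crank '[[-1,-2.5,-1,0,0],[-1,-2.5,-1,15,0],[-1,-2.5,-1,35,0],[-1,-2.5,-1,55,0],[-1,-2.5,-1,72,0],[-1,-2.5,-1,86,0],[-1,-2.5,-1,96,0],[-1,-2.5,-1,102,0],[-1,-2.5,-1,106,0],[-1,-2.5,-1,109,0],[-1,-2.5,-1,109,0],[-1,-2.5,-1,109,0]]'; python3 - <<'E'
from h import *
im,d,P=cloud("side");Q=P.reshape(-1,3)
cv2.imwrite('pics/s3.png',cv2.resize(im[120:280,110:330],(800,582))[...,::-1])
m=(abs(Q[:,0]-.646)<.03)&(abs(Q[:,1]-.12)<.06)&(Q[:,2]>.125)&(Q[:,2]<.2);print(Q[m][:,2].max(),np.median(Q[m][:,2]))
E
```

```text
time: 6.88
tool_pos: [0.643, -0.125, 0.3284]
tool_rot: [3.14, 0.0, 1.533]
contact_force: [0.7, -0.7, -4.1]
opening: 0.024
grip_force: 35.0
0.13777987897585803 0.12833335269343288
```

View pics/s3.png

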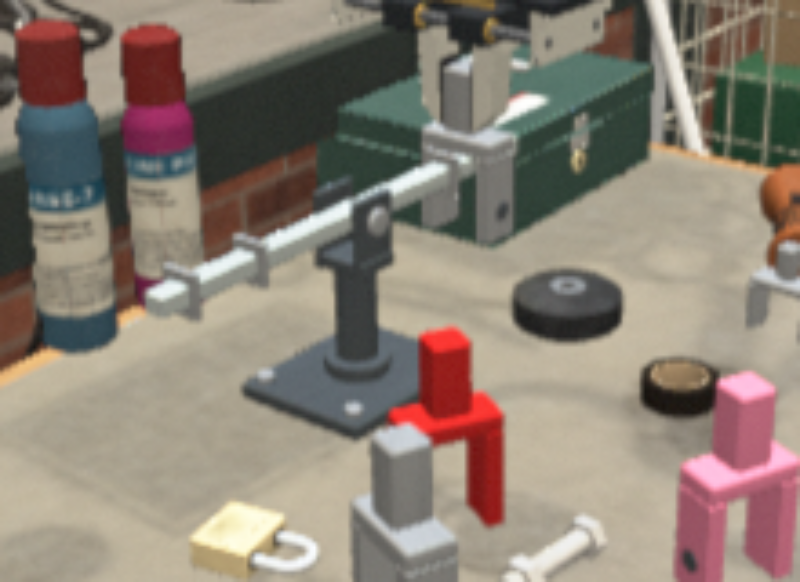

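The fork straddles the bar at about (465,160), outboard of the inner collar at (455,168). I'll lower the last few mm and release.

```bash
python3 -m crank '[[-1,0,0,2,0],[-1,0,0,4,0],[-1,0,0,5,0],[-1,0,0,5,0],[0.1,0,0,5,0],[0.1,0,0,5,0],[0.1,0,0,5,0],[0.1,0,0,5,0],[0.1,0,0,5,0],[0.1,0,0,5,0],[0.1,0,0,5,0],[0.1,0,0,5,0]]';  python3 -m crank '[[0.1,0,0,-5,0],[0.1,0,0,-20,0],[0.1,0,0,-45,0],[0.1,0,0,-80,0],[0.1,0,0,-115,0],[0.1,0,0,-135,0],[0.1,0,0,-145,0],[0.1,0,0,-145,0]]'; python3 - <<'E'
from h import *
go(.4545,.198,.3,66)
go(.4545,.198,.18,66)
im,d,P=cloud("side")
cv2.imwrite('pics/s4.png',cv2.resize(im[120:280,110:330],(800,582))[...,::-1])
E
```

```text
time: 7.93
tool_pos: [0.6429, -0.1249, 0.3227]
tool_rot: [3.142, 0.0, 1.533]
contact_force: [0.4, -0.5, -0.3]
opening: 0.0502
grip_force: 0.0
time: 8.6
tool_pos: [0.6428, -0.1249, 0.4706]
tool_rot: [3.137, 0.001, 1.533]
contact_force: [0.3, 0.2, 0.4]
opening: 0.0506
grip_force: 0.0
go [ 315.5 -200.5   10.1] roll 0.381
go [ 315.7 -201.   130.1] roll 0.381
```

View pics/s4.png

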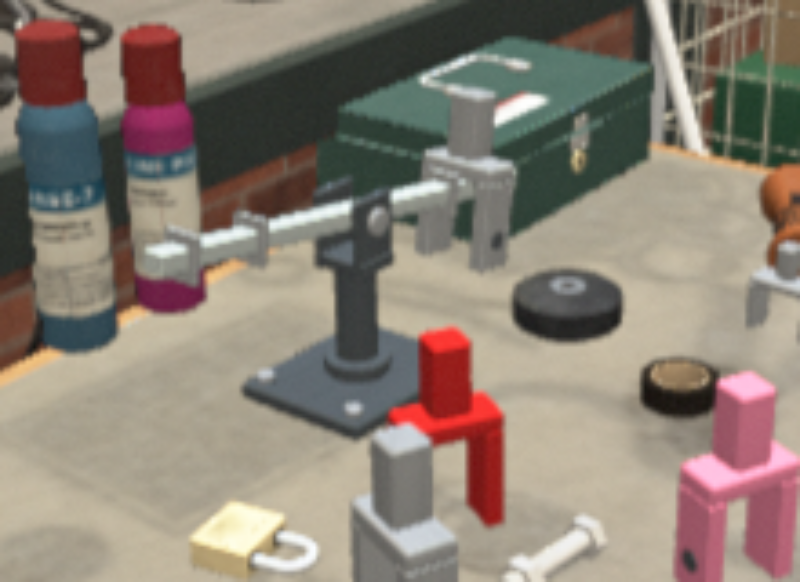

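Fork B sits square on the bar at about (465,165), and the bar has tipped with its left end up at (165,250). Next is fork A.

```bash
python3 -m crank '[[1,15,-10,0,0.02],[1,40,-25,0,0.05],[1,70,-45,0,0.1],[1,105,-67,10,0.15],[1,140,-89,25,0.2],[1,175,-111,45,0.25],[1,210,-134,65,0.3],[1,245,-156,90,0.34],[1,280,-178,110,0.381],[1,305,-194,125,0.381],[1,316,-201,130,0.381],[1,316,-201,130,0.381]]' 35;python3 -m crank '[[1,0,0,0,0],[1,0,0,0,0]]'; python3 -c "
from h import *
im,d,P=cloud('wrist')
Q=P.reshape(-1,3)
for h0,h1 in((.105,.135),(.06,.082)):
  m=(abs(Q[:,0]-.455)<.05)&(abs(Q[:,1]-.199)<.05)&(Q[:,2]>h0)&(Q[:,2]<h1);q=Q[m]
  print(len(q),cv2.minAreaRect((q[:,:2]*1000).astype(np.float32)),np.median(q[:,2]))
go(.4545,.1985,.0975,66)
"
```

```text
time: 9.65
tool_pos: [0.45, 0.2013, 0.3331]
tool_rot: [-3.133, 0.006, 1.156]
contact_force: [0.1, -0.3, -0.0]
opening: 0.092
grip_force: 0.0
time: 9.82
tool_pos: [0.4541, 0.1981, 0.3369]
tool_rot: [-3.141, 0.001, 1.152]
contact_force: [0.3, -1.0, -0.0]
opening: 0.0919
grip_force: 0.0
970 ((452.987060546875, 198.36883544921875), (23.478418350219727, 24.007978439331055), 66.098388671875) 0.12036749475771773
1312 ((453.02703857421875, 198.43226623535156), (29.53404998779297, 60.13352966308594), 66.5988540649414) 0.0743790753088411
go [ 0.7 -0.3 80.9] roll -0.001
```

```bash
python3 -m crank '[[1,0,0,15,0],[1,0,0,33,0],[1,0,0,50,0],[1,0,0,65,0],[1,0,0,75,0],[1,0,0,80.5,0],[1,0,0,80.5,0],[-1,0,0,80.5,0],[-1,0,0,80.5,0],[-1,0,0,80.5,0],[-1,0,0,80.5,0],[-1,0,0,80.5,0]]' 35; python3 -m crank '[[-1,0,0,0,0],[-1,0,0,0,0],[-1,0,0,0,0],[-1,0,0,0,0],[-1,0,0,0,0],[-1,0,0,0,0],[-1,0,0,0,0],[-1,0,0,0,0],[-1,0,0,0,0],[-1,0,0,0,0]]' 35;python3 -m crank '[[-1,0,0,-10,0],[-1,0,0,-30,0],[-1,0,0,-60,0],[-1,0,0,-95,0],[-1,0,0,-130,0],[-1,0,0,-160,0],[-1,0,0,-190,0],[-1,0,0,-205,0],[-1,0,0,-205,0],[-1,0,0,-205,0]]'; python3 - <<'E'
from h import *
go(.652,.116,.3,87.8)
# fork B on the bar, and collars
for n in("top","side"):
    im,d,P=cloud(n);Q=P.reshape(-1,3)
    l=(Q[:,:2]-[.6483,-.0027])@[.0379,.9993];w=(Q[:,:2]-[.6483,-.0027])@[.9993,-.0379]
    k=(abs(w)<.02)&(l<-.09)&(l>-.15)&(Q[:,2]>.155)&(Q[:,2]<.18);print(n,"stem top",k.sum(),l[k].min(),l[k].max(),w[k].min(),w[k].max(),Q[k,2].max())
    m=(abs(w)<.012)&(abs(l)>.03)&(abs(l)<.085)&(Q[:,2]>.1)&(Q[:,2]<.16)
    print("slope",np.polyfit(l[m],Q[m,2],1),m.sum())
    for a in (-.15,-.09,.09,.148):
        k=(abs(l-a)<.008)&(abs(abs(w)-.0115)<.0025)&(Q[:,2]>.09);print(a,k.sum(),l[k].mean() if k.any() else '')
E
```

```text
time: 10.87
tool_pos: [0.4541, 0.1985, 0.2577]
tool_rot: [3.141, -0.001, 1.152]
contact_force: [-0.0, -1.0, -0.0]
opening: 0.0629
grip_force: 0.0
time: 11.7
tool_pos: [0.4539, 0.1985, 0.2571]
tool_rot: [-3.141, 0.0, 1.152]
contact_force: [0.3, 1.2, -0.9]
opening: 0.0242
grip_force: 35.0
time: 12.53
tool_pos: [0.4537, 0.1984, 0.4624]
tool_rot: [3.141, -0.0, 1.152]
contact_force: [0.3, -0.0, -4.0]
opening: 0.0239
grip_force: 35.0
go [  5.5 214.7   3.5] roll -0.381
top stem top 119 -0.1412133079761537 -0.11494852012445951 -0.010917887843966958 0.014851849800686245 0.1789495553783379
slope [0.15466639 0.13030818] 310
-0.15 10 -0.1481311916751978
-0.09 12 -0.09261214472041919
0.09 13 0.0902616754520409
0.148 12 0.1453960086806211
side stem top 87 -0.14248773252172056 -0.11356292889869528 -0.014712811422122194 0.011414529637274804 0.1709176609631669
slope [0.13952473 0.12457238] 122
-0.15 1 -0.14248773252172056
-0.09 4 -0.09664683417048278
0.09 42 0.09073792426686843
0.148 50 0.14655839996870357
```

```bash
python3 -m crank '[[-1,0,18,0,-0.03],[-1,1,42,0,-0.07],[-1,2,70,0,-0.12],[-1,3,100,0,-0.18],[-1,3,130,0,-0.24],[-1,4,158,0,-0.3],[-1,5,184,0,-0.35],[-1,5,204,0,-0.381],[-1,5.5,215,0,-0.381],[-1,5.5,215,0,-0.381],[-1,5.5,215,0,-0.381],[-1,5.5,215,0,-0.381]]'; python3 - <<'E'
from h import *
go(.652,.115,.3,87.8)
for n in("side","wrist"):
    im,d,P=cloud(n);Q=P.reshape(-1,3)
    cv2.imwrite(f'pics/{n}5.png',im[...,::-1])
    l=(Q[:,:2]-[.6483,-.0027])@[.0379,.9993];w=(Q[:,:2]-[.6483,-.0027])@[.9993,-.0379]
    k=(abs(w)<.045)&(abs(l-.118)<.05)&(Q[:,2]>.245)&(Q[:,2]<.28);q=Q[k]
    if k.sum()>3:print(n,"bridge",k.sum(),l[k].min(),l[k].max(),w[k].min(),w[k].max())
    k=(abs(w)<.015)&(abs(l-.118)<.05)&(Q[:,2]>.31)&(Q[:,2]<.33)
    if k.sum()>3:print(n,"stem",k.sum(),l[k].min(),l[k].max(),w[k].min(),w[k].max())
    for a in (.09,.146):
        k=(abs(l-a)<.008)&(abs(abs(w)-.0115)<.003)&(Q[:,2]>.12)&(Q[:,2]<.18)
        if k.any():print(n,a,k.sum(),l[k].min(),l[k].max(),l[k].mean(),w[k].mean(),Q[k,2].max())
    k=(abs(w)<.012)&(l>.03)&(l<.085)&(Q[:,2]>.12)&(Q[:,2]<.17)
    print(n,"bar w",k.sum(),w[k].min(),w[k].max())
E
```

```text
time: 13.63
tool_pos: [0.6522, 0.1164, 0.4608]
tool_rot: [-3.139, 0.0, 1.533]
contact_force: [0.0, 1.1, -3.6]
opening: 0.0237
grip_force: 35.0
go [-1.4 -0.2  1.8] roll 0.001
side bridge 503 0.10248389502073052 0.13572823329662714 -0.034413940157735384 0.02844107655853382
side stem 129 0.10981824364263551 0.13340964414161552 -0.01497553050555189 0.014986399085753117
side 0.09 52 0.08492157879116127 0.09719713674603939 0.09039883715055819 -0.009289319851225653 0.1499224500991352
side 0.146 57 0.138782697377174 0.15340492537188083 0.14552403505599787 -0.009361051231590157 0.15769908020722373
side bar w 120 -0.01180585427998449 0.004556512571966798
wrist bridge 1484 0.12410934740437837 0.13380754627876687 -0.031559295454855175 0.028191150668480873
wrist stem 1510 0.10693577659758965 0.13110050757969022 -0.014985317939010817 0.014965437473940316
wrist 0.09 36 0.08995936343511463 0.09747342047564411 0.09187174242523814 -0.004563591372809983 0.14511702403861568
wrist 0.146 88 0.138307250747048 0.15354153528081504 0.14376435225312856 -0.005589489872981039 0.16145637368519866Traceback (most recent call last):
  File "<stdin>", line 15, in <module>
    return umr_minimum(a, axis, None, out, keepdims, initial, where)
ValueError: zero-size array to reduction operation minimum which has no identity
```

View pics/wrist5.png

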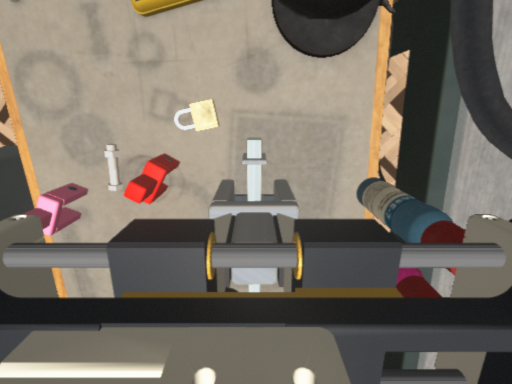

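The wrist view shows fork A over the raised left end, with the outer collar at (254,160) visible past the bridge and the legs either side of the bar. I'll shift 1 mm and lower, pressing the bar to level.

```bash
python3 -m crank '[[-1,-1,0,0,0],[-1,-1,0,15,0],[-1,-1,0,35,0],[-1,-1,0,55,0],[-1,-1,0,73,0],[-1,-1,0,88,0],[-1,-1,0,98,0],[-1,-1,0,104,0],[-1,-1,0,107,0],[-1,-1,0,110,0],[-1,-1,0,112,0],[-1,-1,0,114,0]]'; python3 -m crank '[[-1,0,0,2,0],[-1,0,0,4,0],[-1,0,0,6,0],[-1,0,0,8,0],[-1,0,0,10,0],[-1,0,0,12,0],[-1,0,0,14,0],[-1,0,0,16,0],[-1,0,0,18,0],[-1,0,0,19,0],[-1,0,0,20,0],[-1,0,0,20,0]]'; python3 - <<'E'
from h import *
im,d,P=cloud("side")
cv2.imwrite('pics/s6.png',cv2.resize(im[120:280,110:330],(800,582))[...,::-1])
E
```

```text
time: 14.73
tool_pos: [0.6527, 0.1151, 0.3489]
tool_rot: [3.14, -0.0, 1.533]
contact_force: [-0.2, 0.6, -4.1]
opening: 0.0239
grip_force: 35.0
time: 15.73
tool_pos: [0.6526, 0.115, 0.3279]
tool_rot: [-3.141, 0.0, 1.533]
contact_force: [0.9, 2.1, -0.1]
opening: 0.0237
grip_force: 35.0
```

View pics/s6.png

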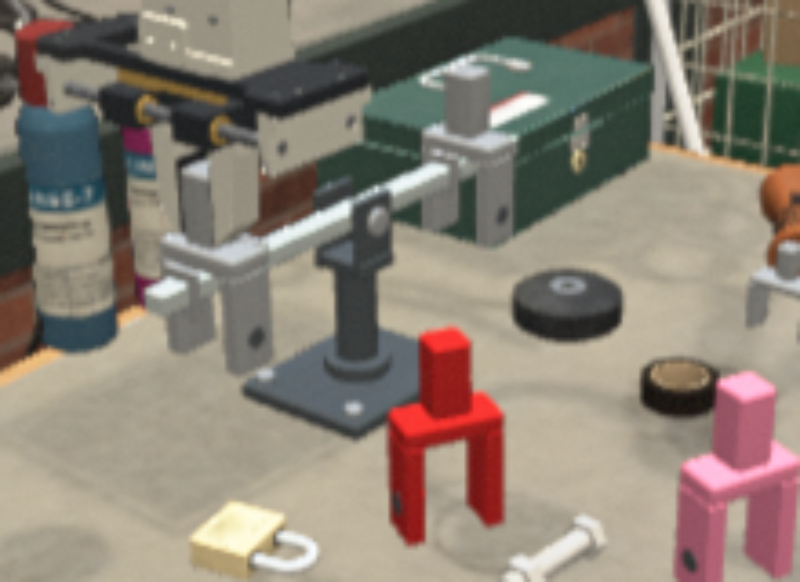

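Both forks straddle the bar, which looks level; fork A is at about (215,255) just inside the outer collar at (195,285). The load has come off the wrist, so I'll release and lift away.

```bash
python3 -m crank '[[-0.3,0,0,0,0],[0,0,0,0,0],[0.1,0,0,0,0],[0.1,0,0,0,0],[0.1,0,0,0,0],[0.1,0,0,0,0],[0.1,0,0,0,0],[0.1,0,0,0,0],[0.1,0,0,0,0],[0.1,0,0,0,0]]';  python3 -m crank '[[0.1,0,0,-5,0],[0.1,0,0,-20,0],[0.1,0,0,-45,0],[0.1,0,0,-80,0],[0.1,0,0,-110,0],[0.1,0,0,-140,0],[0.1,0,-30,-150,0],[0.1,0,-70,-150,0],[0.1,0,-110,-150,0],[0.1,0,-150,-150,0],[0.1,0,-190,-150,0],[0.1,0,-200,-150,0]]'; python3 -m crank '[[0.1,0,0,0,0],[0.1,0,0,0,0],[0.1,0,0,0,0],[0.1,0,0,0,0],[0.1,0,0,0,0],[0.1,0,0,0,0]]'; cat > chk.py <<'E'
from h import *
for n in("top","side"):
    im,d,P=cloud(n);Q=P.reshape(-1,3)
    l=(Q[:,:2]-[.6483,-.0027])@[.0379,.9993];w=(Q[:,:2]-[.6483,-.0027])@[.9993,-.0379]
    m=(abs(w)<.012)&(abs(l)>.03)&(abs(l)<.085)&(Q[:,2]>.11)&(Q[:,2]<.16);print(n,"slope",np.polyfit(l[m],Q[m,2],1),m.sum())
    for s in(-1,1):
        for nm,h0,h1 in(("bridge",.135,.15),("stem",.16,.2)):
            k=(abs(w)<.04)&(abs(l-s*.12)<.035)&(Q[:,2]>h0)&(Q[:,2]<h1)
            if nm=="bridge":k&=abs(w)>.016
            print(s,nm,k.sum(),*[round(float(x),4) for x in(l[k].min(),l[k].max(),w[k].min(),w[k].max(),Q[k,2].max())])
    cv2.imwrite(f'pics/{n}7.png',im[...,::-1])
E
python3 chk.py
```

```text
time: 16.62
tool_pos: [0.6526, 0.115, 0.3282]
tool_rot: [3.142, 0.0, 1.533]
contact_force: [0.5, 0.6, 0.1]
opening: 0.0507
grip_force: 0.0
time: 17.62
tool_pos: [0.4478, 0.123, 0.4789]
tool_rot: [-3.14, -0.0, 1.534]
contact_force: [0.7, 1.0, 0.1]
opening: 0.0503
grip_force: 0.0
time: 18.12
tool_pos: [0.4536, 0.1225, 0.4777]
tool_rot: [-3.141, 0.0, 1.532]
contact_force: [-0.6, 0.4, -0.0]
opening: 0.0504
grip_force: 0.0
top slope [0.00260943 0.13035694] 307
-1 bridge 92 -0.1354 -0.1064 -0.0285 0.0321 0.1498
-1 stem 135 -0.1334 -0.1092 -0.0112 0.015 0.1954
1 bridge 99 0.1044 0.1332 -0.0277 0.0326 0.1497
1 stem 128 0.107 0.1309 -0.0102 0.013 0.1966
side slope [0.00318986 0.12426126] 253
-1 bridge 68 -0.1344 -0.1046 -0.034 0.0259 0.1431
-1 stem 163 -0.1362 -0.1076 -0.0162 0.0101 0.1894
1 bridge 106 0.1024 0.1351 -0.0319 0.0283 0.1437
1 stem 231 0.1039 0.1308 -0.0155 0.0113 0.1895
```

View pics/side7.png

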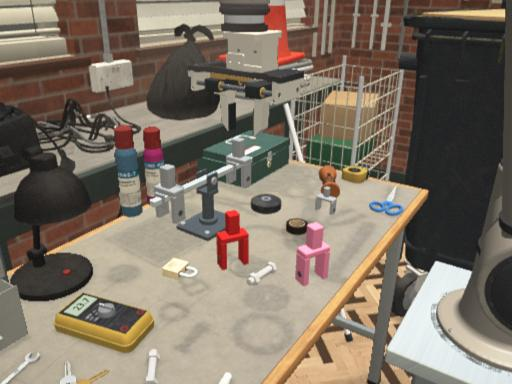

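Both forks hang in their seats at (170,192) and (238,162) and the bar is level to about 0.003 rad. I'll wait a second to confirm it has settled, then hand in.

```bash
python3 -m crank '[[0.1,0,0,0,0],[0.1,0,0,0,0],[0.1,0,0,0,0],[0.1,0,0,0,0],[0.1,0,0,0,0],[0.1,0,0,0,0],[0.1,0,0,0,0],[0.1,0,0,0,0],[0.1,0,0,0,0],[0.1,0,0,0,0],[0.1,0,0,0,0],[0.1,0,0,0,0]]'|head -1; python3 chk.py | grep slope && python3 -c "
from h import *
print(ticket.hand_in())"
```

```text
time: 19.22
top slope [0.00355811 0.13012235] 307
side slope [0.00172927 0.12420499] 252
the job is handed in; nothing more can be done
None
```

Both big forks hang over the bar, one in each end seat. The bar rests level to about 0.003 rad, the small fork and the red and pink look-alikes were left alone, and the job was handed in at about 19 s.

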